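# Line up the film rolls by height

### The job

Stand the four short film rolls upright on the white marks of the dark strip, one roll centred on each mark, in order of height: the shortest on the mark next to the yellow end block, rising step by step to the tallest next to the green end block. Leave them all standing still and let go of them.

Things in the scene. Friction and masses are not known exactly. Their poses are not given: they have to be found in the camera images.
- roll_blue: Loose saturated blue roll of film standing upright: a plain cylinder 44 mm in diameter and 60 mm high, with a cardboard core ring showing in its top end. Origin at the centre of its underside, z axis up along the roll. About 0.16 kg (varies).
- roll_red: Loose red roll of film standing upright: a plain cylinder 44 mm in diameter and 85 mm high, with a cardboard core ring showing in its top end. Origin at the centre of its underside, z axis up along the roll. About 0.18 kg (varies).
- roll_pink: Loose pale pink roll of film standing upright: a plain cylinder 44 mm in diameter and 110 mm high, with a cardboard core ring showing in its top end. Origin at the centre of its underside, z axis up along the roll. About 0.21 kg (varies).
- roll_white: Loose white roll of film standing upright: a plain cylinder 44 mm in diameter and 135 mm high, with a cardboard core ring showing in its top end. Origin at the centre of its underside, z axis up along the roll. About 0.24 kg (varies).
- mark1: Flat white disc, 56 mm in diameter, one of four in a row on top of a fixed dark steel strip (410 x 90 mm, 10 mm thick, lying flat on the table). Marks 1 to 4 follow one another in this order along the strip, mark1 and mark4 at the ends, 85 mm from centre to centre. Origin at the disc's centre on the strip's top face (10 mm above the table); its y axis points along the strip from mark1 to mark4, x across the strip, z up.
- mark2: Flat white disc, 56 mm in diameter, one of four in a row on top of a fixed dark steel strip (410 x 90 mm, 10 mm thick, lying flat on the table). Marks 1 to 4 follow one another in this order along the strip, mark1 and mark4 at the ends, 85 mm from centre to centre. Origin at the disc's centre on the strip's top face (10 mm above the table); its y axis points along the strip from mark1 to mark4, x across the strip, z up.
- mark3: Flat white disc, 56 mm in diameter, one of four in a row on top of a fixed dark steel strip (410 x 90 mm, 10 mm thick, lying flat on the table). Marks 1 to 4 follow one another in this order along the strip, mark1 and mark4 at the ends, 85 mm from centre to centre. Origin at the disc's centre on the strip's top face (10 mm above the table); its y axis points along the strip from mark1 to mark4, x across the strip, z up.
- mark4: Flat white disc, 56 mm in diameter, one of four in a row on top of a fixed dark steel strip (410 x 90 mm, 10 mm thick, lying flat on the table). Marks 1 to 4 follow one another in this order along the strip, mark1 and mark4 at the ends, 85 mm from centre to centre. Origin at the disc's centre on the strip's top face (10 mm above the table); its y axis points along the strip from mark1 to mark4, x across the strip, z up.
- stop_yellow: Fixed yellow end block on the strip, 22 mm along the strip x 80 mm across x 18 mm high, 62.5 mm (centre to centre) outside the end mark at one end, either the mark1 or the mark4 end, changing from start to start; the green block is at the other end. Origin at the centre of its underside.
- stop_green: Fixed green end block on the strip, 22 mm along the strip x 80 mm across x 18 mm high, 62.5 mm (centre to centre) outside the end mark at one end, either the mark1 or the mark4 end, changing from start to start; the yellow block is at the other end. Origin at the centre of its underside.

How it is judged:
By the outcome, as a careful person would: the job done as asked, in the order asked, and still so for the second after the job is handed in, with the robot touching nothing.
It also fails if it takes over 112 s, if anything falls off the work surface, if the arm or the gripper's body presses on something with over 40 N, if the wrist force passes 120 N, or if a joint passes its speed limit or range.

### The arm

A 6-joint arm with a two-finger parallel gripper is mounted at the origin on the work surface. World frame = base frame: x ahead of the robot, y to its left, z up, the work surface at z = 0. Lengths are in m, angles in rad, forces in N, time in s.
With the tool pointing down it reaches from about 0.25 to 0.8 m from the base axis. Payload 3.9 kg.
Tool frame: the origin (TCP) lies at the very end of the fingers, on their centre line; the grasp point (between the pads) lies r.tcp_to_grasp behind it (r.tcp_to_grasp is the distance from the TCP to the grasp point, in m); z points along the fingers, y is the direction in which the jaws open and shut (so a half turn about z gives the same grasp; the last joint's range is limited). The gripper opens to 85 mm and grips with 20 to 120 N. Pads are 22 mm wide; open, the fingers measure 114 mm over their backs; the gripper's body (76 mm by 85 mm) begins 54 mm behind the grasp point. The pads swing forward as they close: fully open they stand 13 mm farther back than shut.
Start: joints at [-1.343, 0.26, -0.138, 1.173, 0, 1.571], TCP at [0.119, -0.511, 0.231] pointing down, gripper open.
Joint ranges: [-2.78, 2.78], [-0.83, 1.72], [-1.28, 1.37], [-1.9, 2.12], [-1.57, 1.48], [-3.14, 3.14]. Speed limits (rad/s): [2.57, 2.57, 3.14, 3.14, 3.14, 3.14].

### API

Orientations are given as a rotation vector (axis times angle).
In Python, from cell import get_state, capture, ticket, r gives the robot as it stands.
- The arm moves only by the shell command python3 -m pendant 'ROWS' [OPENING]. ROWS is JSON, a list of rows, each a list of 2 entries, a list of its own where there are three numbers: the shift along the tool's x, y, z scaled (see below), then the turn, a rotation vector about the tool's x, y, z scaled (see below). A call has 1 to 20 rows; each row shifts and turns the pose as measured when the row begins, along the tool's axes as they then stand; what a row does not reach is not made up. The controller multiplies each number of a shift by 500 mm and each number of a turn by 45 degrees. A row lasts 1/12 s, in which the tool goes at most 41.7 mm and 7.16 degrees, less where a joint would pass 70% of its speed; a pose out of reach is approached as far as the arm can. A call with a number of a shift or a turn outside -1 to 1 is refused whole. A call with a gripper value outside its range is refused whole. OPENING is the opening, from -1 (shut) to 1 (fully open), set as the call begins (- or left out, the last holds). The fingers move at their own pace and stop on an object; the grip force is fixed at half the most. Time passes only in rows, so rows that do not move let the fingers close. It gives the time, the measured TCP pose, the force and the opening at its end, in the units of the state.
- get_state(): the state, without advancing time (a new reading comes with each control period).
- capture(name): name is "scene" or "top" or "wrist"; returns a dict with "img" (400x640x3 uint8, red, green, blue), "range_z" (400x640 float32, m along the optical axis (not along the pixel's ray), 0 where there is no reading), "fx", "fy", "cx", "cy" (pixels), "position" and "orientation" of the camera in the world; the wrist camera has in their place "mount" (4x4, takes a point from camera to tool coordinates, whose origin is the TCP and whose axes are the flange's). Camera axes: x right, y down, z forward; pixel columns grow to the right and rows downward; lengths in m; the calibration is good to about 2 mm. A picture is of the moment at which its call begins: read the wrist's pose just before it.
- ticket.sign_off(): hands the job in, once; it reports no verdict.
The state is a dict: "t": time; "joints": joint angles; "dq": joint speeds; "effort": joint torques, N m; "eef_pos": TCP position; "orientation": TCP orientation; "ft_force": force on the tool from outside, world axes, zero at the start; "torque": the same for the moment, N m; "grip_width": opening from 0.0 (shut) to 1.0 (fully open).
Only numpy, scipy, OpenCV 4.12 (cv2) and the standard library are available. Lean on these libraries where they do the work, as an engineer would, in place of code of your own. Each camera call takes 0.05 s, during which the arm holds its last target. There are 200 camera calls.

## Working session

There is one attempt and no reset: what is moved stays moved. The work goes in short steps, Python scripts to look and compute and a shell command to move; the robot and the scene stay as the last step left them, time stands still between calls to the robot, and variables do not carry over. Pictures are saved under pics/ and viewed, about 12 in all and at most 16, crops included, and the job is handed in when it is done.

```bash
ls; mkdir -p pics; python3 - <<'E'
from cell import get_state, capture, r
import cv2, numpy as np
s=get_state(); print({k:np.round(v,3).tolist() for k,v in s.items()}, r.tcp_to_grasp)
for n in ["scene","top"]:
    c=capture(n); cv2.imwrite(f"pics/{n}0.png",c["img"][:,:,::-1])
    print(n,c["fx"],c["cx"],c["cy"],c["position"],c["orientation"])
c=capture("wrist"); print(c["mount"])
E
```

```text
pics
{'t': 0.0, 'joints': [-1.343, 0.261, -0.139, 1.173, 0.0, 1.571], 'dq': [-0.001, 0.0, 0.001, 0.0, -0.002, 0.001], 'effort': [-0.001, -40.568, 25.392, 0.019, -0.0, 0.0], 'eef_pos': [0.118, -0.511, 0.23], 'orientation': [-3.119, -0.357, 0.0], 'ft_force': [0.989, -0.506, 1.127], 'torque': [-0.0, 0.025, 0.008], 'grip_width': 1.003} 0.0187
scene 387.63077541974 320.32480814228296 198.251894687184 [1.00041924 0.19466304 0.7822296 ] [-1.47392724 -2.29926046  0.68674729]
top 414.66649036767393 318.22213043555115 210.7824832801147 [ 0.41540497 -0.00449788  0.84273473] [-2.13783384  2.1055469  -0.20178501]
[[ 4.67658395e-04 -9.50977451e-01 -3.09259872e-01  7.91861815e-02]
 [ 9.99999881e-01  4.02328654e-04  2.75020685e-04 -2.69808099e-05]
 [-1.37114362e-04 -3.09259964e-01  9.50977527e-01 -1.43456017e-01]
 [ 0.00000000e+00  0.00000000e+00  0.00000000e+00  1.00000000e+00]]
```

View pics/top0.png

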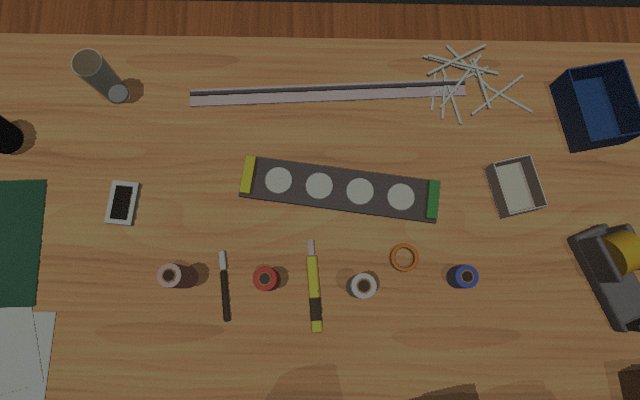

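View pics/scene0.png

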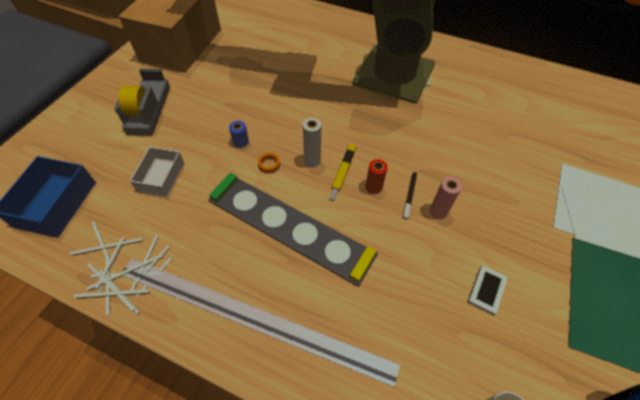

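The top view shows the strip from its yellow end at (247,175) to its green end at (433,200). The marks are at (278,180), (319,186), (360,191) and (400,197). The rolls are pink (170,275), red (265,279), white (363,286) and blue (465,277).

```bash
cat > h.py <<'E'
import numpy as np, cv2
from cell import get_state, capture, r
from scipy.spatial.transform import Rotation as R
H=dict(blue=.060,red=.085,pink=.110,white=.135)
def cam(n):
    s=get_state(); c=capture(n)
    if n=="wrist":
        T=np.eye(4); T[:3,:3]=R.from_rotvec(s["orientation"]).as_matrix(); T[:3,3]=s["eef_pos"]
        M=T@np.array(c["mount"]); c["P"]=M[:3,3]; c["A"]=M[:3,:3]
    else: c["P"]=np.array(c["position"]); c["A"]=R.from_rotvec(c["orientation"]).as_matrix()
    return c
def cloud(c):
    v,u=np.mgrid[:400,:640]; z=c["range_z"]
    p=np.stack([(u-c["cx"])/c["fx"]*z,(v-c["cy"])/c["fy"]*z,z],-1)
    w=p@c["A"].T+c["P"]; w[z==0]=np.nan; return w
def ray(c,u,v,h):
    d=c["A"]@np.array([(u-c["cx"])/c["fx"],(v-c["cy"])/c["fy"],1]); return c["P"]+d*(h-c["P"][2])/d[2]
def proj(c,p):
    q=c["A"].T@(np.array(p)-c["P"]); return c["cx"]+c["fx"]*q[0]/q[2], c["cy"]+c["fy"]*q[1]/q[2]
def circ(m,near=None):
    cs,_=cv2.findContours(m.astype(np.uint8),cv2.RETR_EXTERNAL,cv2.CHAIN_APPROX_NONE)
    return [cv2.fitEllipse(k) for k in cs if len(k)>15]
E
python3 - <<'E'
from h import *
c=cam("top"); w=cloud(c); hsv=cv2.cvtColor(c["img"],cv2.COLOR_RGB2HSV)
box=np.zeros((400,640),bool); box[150:225,240:440]=1
for e in circ(box&(hsv[...,2]>120)&(hsv[...,1]<60)): print("mark",np.round(e[0],1),np.round(e[1],1),np.round(ray(c,*e[0],.01),4))
S=cam("scene"); ws=cloud(S)
for n,(u,v) in dict(pink=(170,275),red=(265,279),white=(363,286),blue=(465,277)).items():
    m=np.zeros((400,640),bool); m[v-25:v+25,u-30:u+30]=1; m&=abs(w[...,2]-H[n])<.008
    for e in circ(m): print(n,np.round(e[0],1),np.round(e[1],1),np.round(ray(c,*e[0],H[n]),4), "z",np.nanmedian(w[m][:,2]).round(4),
      "bbox",np.nanmin(w[m],0).round(3),np.nanmax(w[m],0).round(3))
    xy=np.nanmean(w[m],0)[:2]
    k=(np.hypot(*(ws[...,:2]-xy).transpose(2,0,1))<.04)&(abs(ws[...,2]-H[n])<.006)
    print("   scene",np.round(circ(k)[0][0],1) if circ(k) else None,[np.round(ray(S,*e[0],H[n]),4) for e in circ(k)])
E
```

```text
mark [400.6 196.3] [24.3 25.7] [ 0.6084 -0.1723  0.01  ]
mark [359.5 190.7] [24.5 25.5] [ 0.6189 -0.0877  0.01  ]
mark [318.7 185.1] [24.5 25.5] [ 0.6294 -0.0034  0.01  ]
mark [278.1 179.7] [24.5 25. ] [0.6398 0.0811 0.01  ]
pink [169.5 274.8] [24.1 25.9] [0.4383 0.2547 0.11  ] z 0.1105 bbox [0.417 0.234 0.102] [0.459 0.277 0.114]
   scene [451.2 185.5] [array([0.4404, 0.2573, 0.11  ])]
red [264.8 278. ] [23.3 23.7] [0.436  0.0912 0.085 ] z 0.0856 bbox [0.415 0.07  0.077] [0.458 0.113 0.089]
   scene [378.  166.7] [array([0.4384, 0.0938, 0.085 ])]
white [363.5 285.4] [25.1 25.5] [ 0.4249 -0.0813  0.135 ] z 0.1354 bbox [ 0.404 -0.103  0.127] [ 0.446 -0.06   0.139]
   scene [311.8 125. ] [array([ 0.4279, -0.0783,  0.135 ])]
blue [466.2 275.9] [22.4 24.1] [ 0.4462 -0.2813  0.06  ] z 0.0602 bbox [ 0.426 -0.304  0.052] [ 0.467 -0.26   0.064]
   scene [237.1 127.1] [array([ 0.4491, -0.2788,  0.06  ])]
```

Each measurement fits what it must be: mark pitch is 85 mm, top heights are correct, and the two cameras agree within 4 mm. I'll place shortest to tallest with the jaws opening across the strip, so the gripper always clears rolls already standing.

```bash
cat > go.py <<'E'
import sys; from h import *
# mean of top and scene readings
P=dict(pink=(.4393,.256),red=(.4372,.0925),white=(.4264,-.0798),blue=(.4476,-.280),
 m1=(.6398,.0811),m2=(.6294,-.0034),m3=(.6189,-.0877),m4=(.6084,-.1723))
def to(x,y,z):
    "TCP target, tool down, tool y across the strip"
    s=get_state(); A=R.from_rotvec(s["orientation"]).as_matrix(); d=np.array([x,y,z])-s["eef_pos"]
    yv=np.array([.992,-.123,0]); yv*=np.sign(yv@A[:,1]); zv=np.array([0,0,-1.])
    B=np.stack([np.cross(yv,zv),yv,zv],1)
    print("t",round(s["t"],2),"tcp",s["eef_pos"].round(4),"grip",round(s["grip_width"],3),"F",s["ft_force"].round(1),"j6",s["joints"][5].round(2))
    print("tool shift/500mm",(A.T@d/.5).round(4),"turn/45deg",(R.from_matrix(A.T@B).as_rotvec()/np.pi*4).round(4), "dist mm",round(np.linalg.norm(d)*1e3,1))
    print("tool axes x",A[:,0].round(3),"y",A[:,1].round(3), "after turn shift",(B.T@d/.5).round(4))
if __name__=="__main__":
    n=sys.argv[1]; to(*P.get(n,eval(n) if n not in P else 0)[:2],float(sys.argv[2]))
E
sed -i 's/to(\*P.get.*/to(*P[n],float(sys.argv[2]))/' go.py
python3 go.py blue 0.2
```

```text
t 0.25 tcp [ 0.1185 -0.5111  0.2309] grip 0.997 F [ 0.6  0.2 -0.3] j6 1.57
tool shift/500mm [ 0.7456 -0.3016  0.0621] turn/45deg [-1.1000e-03 -8.0000e-04 -1.5528e+00] dist mm 403.3
tool axes x [0.974 0.226 0.   ] y [ 0.226 -0.974 -0.001] after turn shift [0.5395 0.5961 0.0618]
```

```bash
python3 -m pendant '[[[0,0,0],[0,0,-0.155]],[[0,0,0],[0,0,-0.155]],[[0,0,0],[0,0,-0.155]],[[0,0,0],[0,0,-0.155]],[[0,0,0],[0,0,-0.155]],[[0,0,0],[0,0,-0.155]],[[0,0,0],[0,0,-0.155]],[[0,0,0],[0,0,-0.155]],[[0,0,0],[0,0,-0.155]],[[0,0,0],[0,0,-0.155]],[[0,0,0],[0,0,0]]]' 1; python3 go.py blue 0.2; python3 -m pendant '[[[0.054,0.06,0.006],[0,0,0]],[[0.054,0.06,0.006],[0,0,0]],[[0.054,0.06,0.006],[0,0,0]],[[0.054,0.06,0.006],[0,0,0]],[[0.054,0.06,0.006],[0,0,0]],[[0.054,0.06,0.006],[0,0,0]],[[0.054,0.06,0.006],[0,0,0]],[[0.054,0.06,0.006],[0,0,0]],[[0.054,0.06,0.006],[0,0,0]],[[0.054,0.06,0.006],[0,0,0]],[[0,0,0],[0,0,0]]]'; python3 go.py blue 0.2
```

```text
t: 1.17
eef_pos: [0.1181, -0.5096, 0.229]
orientation: [-2.315, -2.117, -0.004]
ft_force: [-0.5, 0.2, -0.2]
grip_width: 1.003
t 1.17 tcp [ 0.1181 -0.5096  0.229 ] grip 1.003 F [-0.5  0.2 -0.2] j6 0.32
tool shift/500mm [0.5158 0.6155 0.0595] turn/45deg [-0.0022 -0.0063  0.0435] dist mm 402.6
tool axes x [0.089 0.996 0.005] y [ 0.996 -0.089 -0.002] after turn shift [0.5366 0.5972 0.058 ]
t: 2.08
eef_pos: [0.4562, -0.2696, 0.1974]
orientation: [2.368, 2.062, 0.002]
ft_force: [-0.0, -0.1, -0.5]
grip_width: 0.998
t 2.08 tcp [ 0.4562 -0.2696  0.1974] grip 0.998 F [-0.  -0.1 -0.5] j6 1.17
tool shift/500mm [-0.023  -0.0142 -0.0052] turn/45deg [ 0.0031  0.0006 -0.0184] dist mm 13.8
tool axes x [ 0.137  0.991 -0.   ] y [ 0.991 -0.137  0.002] after turn shift [-0.0228 -0.0146 -0.0052]
```

```bash
python3 -m pendant '[[[-0.023,-0.0145,0],[0,0,-0.018]],[[0,0,0.03],[0,0,0]],[[0,0,0],[0,0,0]]]'; python3 go.py blue 0.016; cat > wr.py <<'E'
import sys; from h import *
from go import P
n=sys.argv[1]; c=cam("wrist"); w=cloud(c); h=H[n]+(float(sys.argv[2]) if len(sys.argv)>2 else 0)
s=get_state(); print("tcp",s["eef_pos"].round(4))
m=(abs(w[...,2]-h)<.006)&(np.hypot(w[...,0]-P[n][0],w[...,1]-P[n][1])<.05)
for e in circ(m): print(n,np.round(e[0],1),np.round(e[1],1),ray(c,*e[0],h).round(4))
if m.any(): print("z",np.nanmedian(w[m][:,2]),np.nanmin(w[m],0),np.nanmax(w[m],0))
cv2.imwrite(f"pics/w_{n}.png",c["img"][:,:,::-1])
E
python3 wr.py blue
```

```text
t: 2.33
eef_pos: [0.4504, -0.2776, 0.1817]
orientation: [2.352, 2.079, 0.002]
ft_force: [-1.5, -0.5, 0.0]
grip_width: 1.001
t 2.33 tcp [ 0.4504 -0.2776  0.1817] grip 1.001 F [-1.5 -0.5  0. ] j6 1.14
tool shift/500mm [-0.0053 -0.0057  0.3313] turn/45deg [0.0031 0.0009 0.0003] dist mm 165.7
tool axes x [ 0.123  0.992 -0.001] y [ 0.992 -0.123  0.002] after turn shift [-0.0055 -0.0049  0.3313]
tcp [ 0.451  -0.2783  0.1832]
blue [314.9 195.1] [47.  47.9] [ 0.4447 -0.2814  0.06  ]
z 0.06091449295329587 [ 0.42285467 -0.30420846  0.05405337] [ 0.466247   -0.26087567  0.06328172]
```

View pics/w_blue.png

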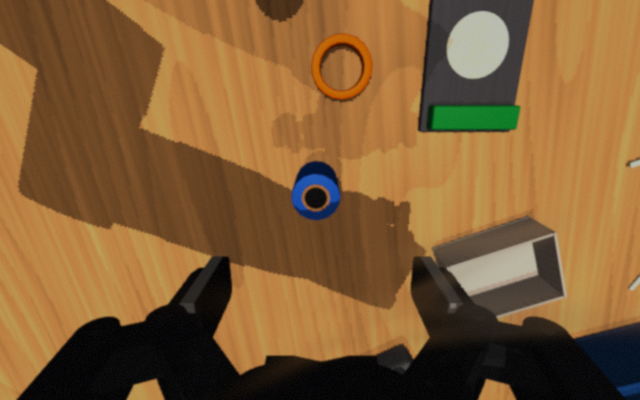

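The wrist view shows the blue roll's top at (315,195) between the fingers. That agrees with the top camera to 2 mm and the scene camera is the outlier, so I'm using the top values.

```bash
sed -i 's/^P=.*/P=dict(pink=(.4383,.2547),red=(.436,.0912),white=(.4249,-.0813),blue=(.4455,-.2813),/; s/mean of.*/top readings/' go.py
python3 -m pendant '[[[-0.009,-0.009,0],[0,0,0]],[[0,0,0.06],[0,0,0]],[[0,0,0.06],[0,0,0]],[[0,0,0.06],[0,0,0]],[[0,0,0.06],[0,0,0]],[[0,0,0.05],[0,0,0]],[[0,0,0],[0,0,0]],[[0,0,0],[0,0,0]]]'; python3 go.py blue 0.016
```

```text
t: 3.05
eef_pos: [0.4476, -0.2916, 0.042]
orientation: [2.356, 2.049, 0.005]
ft_force: [0.3, 0.1, 0.6]
grip_width: 0.999
t 3.05 tcp [ 0.4476 -0.2916  0.042 ] grip 0.999 F [0.3 0.1 0.6] j6 1.13
tool shift/500mm [ 0.0203 -0.0078  0.0516] turn/45deg [ 0.0212  0.0131 -0.0197] dist mm 28.0
tool axes x [ 0.138  0.99  -0.01 ] y [ 0.99  -0.138  0.017] after turn shift [ 0.0199 -0.0066  0.052 ]
```

```bash
python3 -m pendant '[[[0.01,-0.003,0],[0.01,0.006,-0.01]],[[0.01,-0.003,0.01],[0.01,0.006,-0.01]],[[0,0,0.02],[0,0,0]],[[0,0,0.02],[0,0,0]],[[0,0,0],[0,0,0]]]'; python3 go.py blue 0.016
```

```text
t: 3.47
eef_pos: [0.4497, -0.284, 0.0218]
orientation: [2.347, 2.073, 0.004]
ft_force: [-1.3, -0.7, 0.1]
grip_width: 0.999
t 3.47 tcp [ 0.4497 -0.284   0.0218] grip 0.999 F [-1.3 -0.7  0.1] j6 1.13
tool shift/500mm [ 0.0043 -0.0091  0.0116] turn/45deg [ 0.0119  0.0061 -0.0006] dist mm 7.7
tool axes x [ 0.124  0.992 -0.005] y [ 0.992 -0.124  0.009] after turn shift [ 0.0042 -0.009   0.0117]
```

```bash
python3 -m pendant '[[[0.006,-0.012,0.002],[0.012,0.006,0]],[[0,0,0],[0,0,0]]]'; python3 go.py blue 0.018; python3 -m pendant '[[[0,0,0],[0,0,0]],[[0,0,0],[0,0,0]],[[0,0,0],[0,0,0]],[[0,0,0],[0,0,0]],[[0,0,0],[0,0,0]],[[0,0,0],[0,0,0]],[[0,0,0],[0,0,0]],[[0,0,0],[0,0,0]],[[0,0,0],[0,0,0]],[[0,0,0],[0,0,0]],[[0,0,0],[0,0,0]],[[0,0,0],[0,0,0]]]' -1; python3 go.py blue 0.018
```

```text
t: 3.63
eef_pos: [0.4439, -0.2799, 0.0205]
orientation: [-2.354, -2.08, 0.001]
ft_force: [-0.1, 0.0, -0.5]
grip_width: 1.003
t 3.63 tcp [ 0.4439 -0.2799  0.0205] grip 1.003 F [-0.1  0.  -0.5] j6 1.13
tool shift/500mm [-0.0025  0.0036  0.0051] turn/45deg [-0.0011 -0.0003 -0.0001] dist mm 3.3
tool axes x [0.123 0.992 0.   ] y [ 0.992 -0.123 -0.001] after turn shift [-0.0025  0.0036  0.0051]
t: 4.63
eef_pos: [0.4442, -0.2801, 0.0213]
orientation: [2.354, 2.08, 0.0]
ft_force: [0.8, -0.4, -1.0]
grip_width: 0.503
t 4.63 tcp [ 0.4442 -0.2801  0.0213] grip 0.503 F [ 0.8 -0.4 -1. ] j6 1.13
tool shift/500mm [-0.0022  0.0028  0.0066] turn/45deg [ 0.0002  0.0002 -0.0002] dist mm 3.8
tool axes x [ 0.123  0.992 -0.   ] y [ 0.992 -0.123  0.   ] after turn shift [-0.0022  0.0028  0.0066]
```

```bash
python3 -m pendant '[[[0,0,-0.02],[0,0,0]],[[0,0,-0.04],[0,0,0]],[[0,0,-0.04],[0,0,0]],[[0,0,-0.04],[0,0,0]],[[0,0,-0.04],[0,0,0]],[[0,0,-0.04],[0,0,0]],[[0.03,0.012,-0.02],[0,0,0]],[[0.064,0.025,0],[0,0,0]],[[0.064,0.025,0],[0,0,0]],[[0.064,0.025,0],[0,0,0]],[[0.064,0.025,0],[0,0,0]],[[0.064,0.025,0],[0,0,0]],[[0.064,0.025,0],[0,0,0]],[[0.064,0.025,0],[0,0,0]],[[0.064,0.025,0],[0,0,0]],[[0.064,0.025,0],[0,0,0]],[[0.064,0.025,0],[0,0,0]],[[0.03,0.012,0],[0,0,0]],[[0,0,0],[0,0,0]]]'; python3 go.py m1 0.08
```

```text
t: 6.22
eef_pos: [0.6297, 0.0652, 0.1571]
orientation: [2.361, 2.07, 0.003]
ft_force: [-0.2, 0.1, -2.0]
grip_width: 0.504
t 6.22 tcp [0.6297 0.0652 0.1571] grip 0.504 F [-0.2  0.1 -2. ] j6 1.8
tool shift/500mm [0.0341 0.0155 0.1544] turn/45deg [ 0.0032 -0.0009 -0.0096] dist mm 79.4
tool axes x [0.131 0.991 0.001] y [ 0.991 -0.131  0.003] after turn shift [0.0341 0.0161 0.1543]
```

```bash
python3 -m pendant '[[[0.02,0.008,0.02],[0,0,-0.01]],[[0.015,0.008,0.04],[0,0,0]],[[0,0,0.04],[0,0,0]],[[0,0,0.04],[0,0,0]],[[0,0,0],[0,0,0]],[[0,0,0],[0,0,0]]]'; python3 go.py m1 0.031; cat > mk.py <<'E'
import sys; from h import *
from go import P
c=cam("wrist"); w=cloud(c); hsv=cv2.cvtColor(c["img"],cv2.COLOR_RGB2HSV)
m=(hsv[...,2]>110)&(hsv[...,1]<60)&(abs(w[...,2]-.01)<.01)
for e in circ(m):
    if min(e[1])>20: print(np.round(e[0]),np.round(e[1]),ray(c,*e[0],.01).round(4))
cv2.imwrite(f"pics/{sys.argv[1]}.png",c["img"][:,:,::-1])
E
python3 mk.py mk1
```

```text
t: 6.72
eef_pos: [0.6397, 0.0819, 0.0847]
orientation: [2.351, 2.081, 0.002]
ft_force: [0.4, -0.4, -0.8]
grip_width: 0.502
t 6.72 tcp [0.6397 0.0819 0.0847] grip 0.502 F [ 0.4 -0.4 -0.8] j6 1.82
tool shift/500mm [-1.500e-03  1.000e-04  1.075e-01] turn/45deg [0.0031 0.0002 0.0018] dist mm 53.7
tool axes x [ 0.122  0.993 -0.   ] y [ 0.993 -0.122  0.002] after turn shift [-0.0015  0.0004  0.1075]
[317. 199.] [48. 69.] [0.6377 0.0895 0.01  ]
[45. 88.] [21. 66.] [0.4699 0.1877 0.01  ]
[573. 112.] [ 35. 630.] [0.8174 0.13   0.01  ]
```

View pics/mk1.png

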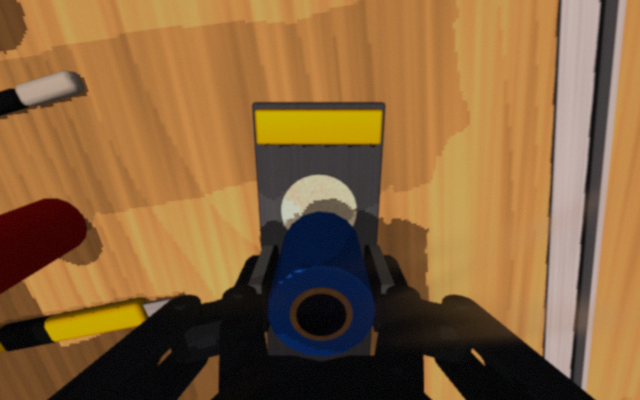

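The wrist view shows the held blue roll over mark 1. The visible mark's edges at columns 281 and 356 centre it at column 318, in line with the gripper, so I'll lower.

```bash
python3 -m pendant '[[[0,0,0.03],[0,0,0]],[[0,0,0.03],[0,0,0]],[[0,0,0.03],[0,0,0]],[[0,0,0],[0,0,0]],[[0,0,0],[0,0,0]]]'; python3 go.py m1 0.031
```

```text
t: 7.18
eef_pos: [0.6429, 0.0795, 0.0454]
orientation: [2.351, 2.073, 0.012]
ft_force: [-0.4, -0.0, -1.8]
grip_width: 0.501
t 7.18 tcp [0.6429 0.0795 0.0454] grip 0.501 F [-0.4 -0.  -1.8] j6 1.82
tool shift/500mm [ 0.0023 -0.0068  0.0288] turn/45deg [ 0.0129 -0.0019 -0.0029] dist mm 14.9
tool axes x [0.125 0.992 0.001] y [ 0.992 -0.125  0.01 ] after turn shift [ 0.0024 -0.0065  0.0289]
```

```bash
python3 -m pendant '[[[0.004,-0.007,0.012],[0.013,-0.002,-0.003]],[[0,0,0.008],[0,0,0]],[[0,0,0],[0,0,0]],[[0,0,0],[0,0,0]]]'; python3 go.py m1 0.031
```

```text
t: 7.52
eef_pos: [0.6421, 0.0819, 0.0393]
orientation: [2.353, 2.078, 0.007]
ft_force: [-0.6, -0.1, -1.1]
grip_width: 0.502
t 7.52 tcp [0.6421 0.0819 0.0393] grip 0.502 F [-0.6 -0.1 -1.1] j6 1.82
tool shift/500mm [-0.0022 -0.0044  0.0166] turn/45deg [ 0.0063 -0.0017 -0.0008] dist mm 8.6
tool axes x [0.124 0.992 0.001] y [ 0.992 -0.124  0.005] after turn shift [-0.0021 -0.0043  0.0166]
```

```bash
python3 -m pendant '[[[0,-0.007,0.014],[0.01,-0.002,0]],[[0,0,0.004],[0,0,0]],[[0,0,0],[0,0,0]],[[0,0,0],[0,0,0]]]'; python3 go.py m1 0.031
```

```text
t: 7.85
eef_pos: [0.6395, 0.0826, 0.0314]
orientation: [-2.354, -2.079, 0.001]
ft_force: [0.0, -0.7, -0.0]
grip_width: 0.502
t 7.85 tcp [0.6395 0.0826 0.0314] grip 0.502 F [ 0.  -0.7 -0. ] j6 1.82
tool shift/500mm [-0.003   0.0009  0.0007] turn/45deg [-0.0009 -0.0001 -0.0005] dist mm 1.6
tool axes x [0.123 0.992 0.   ] y [ 0.992 -0.123 -0.001] after turn shift [-0.003   0.0009  0.0007]
```

```bash
python3 -m pendant '[[[0,0,0],[0,0,0]],[[0,0,0],[0,0,0]],[[0,0,0],[0,0,0]],[[0,0,0],[0,0,0]],[[0,0,0],[0,0,0]],[[0,0,0],[0,0,0]],[[0,0,0],[0,0,0]],[[0,0,-0.02],[0,0,0]],[[0,0,-0.03],[0,0,0]],[[0,0,-0.04],[0,0,0]],[[0,0,-0.05],[0,0,0]],[[0,0,-0.05],[0,0,0]],[[0,0,-0.05],[0,0,0]],[[0,0,-0.03],[0,0,0]],[[0,0,0],[0,0,0]]]' 1; python3 go.py red 0.04
python3 -m pendant '[[[-0.004,-0.05,0],[0,0,0]],[[-0.004,-0.05,0],[0,0,0]],[[-0.004,-0.05,0],[0,0,0]],[[-0.004,-0.05,0],[0,0,0]],[[-0.004,-0.05,0],[0,0,0]],[[-0.004,-0.05,0],[0,0,0]],[[-0.004,-0.05,0],[0,0,0]],[[-0.004,-0.05,0],[0,0,0]],[[0,0,0],[0,0,0]]]'; python3 go.py red 0.04
```

```text
t: 9.1
eef_pos: [0.6386, 0.0825, 0.1762]
orientation: [-2.354, -2.079, 0.002]
ft_force: [1.3, 0.6, -0.1]
grip_width: 1.001
t 9.1 tcp [0.6386 0.0825 0.1762] grip 1.001 F [ 1.3  0.6 -0.1] j6 1.82
tool shift/500mm [-0.0327 -0.4038  0.273 ] turn/45deg [-0.002  -0.     -0.0005] dist mm 244.3
tool axes x [0.123 0.992 0.   ] y [ 0.992 -0.123 -0.002] after turn shift [-0.0326 -0.4041  0.2723]
t: 9.85
eef_pos: [0.4283, 0.0905, 0.1718]
orientation: [-2.355, -2.077, 0.002]
ft_force: [-0.2, -0.0, 0.0]
grip_width: 1.0
t 9.85 tcp [0.4283 0.0905 0.1718] grip 1.0 F [-0.2 -0.   0. ] j6 1.9
tool shift/500mm [0.0033 0.0156 0.2637] turn/45deg [-0.0021  0.0003 -0.0023] dist mm 132.1
tool axes x [ 0.125  0.992 -0.   ] y [ 0.992 -0.125 -0.002] after turn shift [0.0032 0.0152 0.2637]
```

```bash
python3 -m pendant '[[[0.003,0.015,0.03],[0,0,0]],[[0,0,0.04],[0,0,0]],[[0,0,0.04],[0,0,0]],[[0,0,0.04],[0,0,0]],[[0,0,0.04],[0,0,0]],[[0,0,0.02],[0,0,0]],[[0,0,0],[0,0,0]],[[0,0,0],[0,0,0]]]'; python3 go.py red 0.04
```

```text
t: 10.52
eef_pos: [0.4352, 0.091, 0.0622]
orientation: [2.354, 2.079, 0.002]
ft_force: [0.3, 0.1, -0.4]
grip_width: 1.0
t 10.52 tcp [0.4352 0.091  0.0622] grip 1.0 F [ 0.3  0.1 -0.4] j6 1.9
tool shift/500mm [0.0006 0.0014 0.0443] turn/45deg [ 0.0023 -0.0006 -0.0007] dist mm 22.2
tool axes x [0.124 0.992 0.   ] y [ 0.992 -0.124  0.002] after turn shift [0.0006 0.0014 0.0443]
```

```bash
python3 -m pendant '[[[0,0.001,0.02],[0,0,0]],[[0,0,0.025],[0,0,0]],[[0,0,0],[0,0,0]],[[0,0,0],[0,0,0]]]'; python3 go.py red 0.04; python3 -m pendant '[[[0,0,0],[0,0,0]],[[0,0,0],[0,0,0]],[[0,0,0],[0,0,0]],[[0,0,0],[0,0,0]],[[0,0,0],[0,0,0]],[[0,0,0],[0,0,0]],[[0,0,0],[0,0,0]],[[0,0,0],[0,0,0]],[[0,0,0],[0,0,0]]]' -1; python3 go.py red 0.04
```

```text
t: 10.85
eef_pos: [0.4387, 0.0913, 0.0415]
orientation: [2.352, 2.077, 0.009]
ft_force: [0.6, 0.1, 0.0]
grip_width: 1.006
t 10.85 tcp [0.4387 0.0913 0.0415] grip 1.006 F [0.6 0.1 0. ] j6 1.9
tool shift/500mm [-0.0009 -0.0054  0.003 ] turn/45deg [ 0.0078 -0.0024 -0.001 ] dist mm 3.1
tool axes x [0.124 0.992 0.002] y [ 0.992 -0.124  0.006] after turn shift [-0.0009 -0.0053  0.003 ]
t: 11.6
eef_pos: [0.4409, 0.0918, 0.0452]
orientation: [2.35, 2.076, 0.016]
ft_force: [-0.0, -0.2, -1.5]
grip_width: 0.503
t 11.6 tcp [0.4409 0.0918 0.0452] grip 0.503 F [-0.  -0.2 -1.5] j6 1.9
tool shift/500mm [-0.0025 -0.0097  0.0102] turn/45deg [ 0.014  -0.0046 -0.0009] dist mm 7.2
tool axes x [0.124 0.992 0.004] y [ 0.992 -0.124  0.011] after turn shift [-0.0025 -0.0096  0.0104]
```

```bash
python3 -m pendant '[[[0,0,-0.02],[0.007,-0.002,0]],[[0,0,-0.04],[0.007,-0.002,0]],[[0,0,-0.04],[0,0,0]],[[0,0,-0.04],[0,0,0]],[[0,0,-0.04],[0,0,0]],[[0,0,-0.02],[0,0,0]],[[-0.018,0.05,0],[0,0,0]],[[-0.018,0.05,0],[0,0,0]],[[-0.018,0.05,0],[0,0,0]],[[-0.018,0.05,0],[0,0,0]],[[-0.018,0.05,0],[0,0,0]],[[-0.018,0.05,0],[0,0,0]],[[-0.018,0.05,0],[0,0,0]],[[-0.018,0.04,0],[0,0,0]],[[0,0,0],[0,0,0]]]'; python3 go.py m2 0.08
```

```text
t: 12.85
eef_pos: [0.6277, -0.0085, 0.1435]
orientation: [-2.347, -2.08, 0.014]
ft_force: [0.8, -0.9, -1.3]
grip_width: 0.502
t 12.85 tcp [ 0.6277 -0.0085  0.1435] grip 0.502 F [ 0.8 -0.9 -1.3] j6 1.68
tool shift/500mm [0.0109 0.0036 0.127 ] turn/45deg [-0.0132  0.0035  0.0038] dist mm 63.8
tool axes x [ 0.12   0.993 -0.003] y [ 0.993 -0.12  -0.01 ] after turn shift [0.0105 0.0022 0.1271]
```

```bash
python3 -m pendant '[[[0.01,0.002,0.02],[-0.013,0.0035,0.004]],[[0,0,0.03],[0,0,0]],[[0,0,0.03],[0,0,0]],[[0,0,0.03],[0,0,0]],[[0,0,0],[0,0,0]],[[0,0,0],[0,0,0]]]'; python3 go.py m2 0.054
```

```text
t: 13.35
eef_pos: [0.6288, -0.0044, 0.0841]
orientation: [-2.355, -2.075, 0.003]
ft_force: [0.6, -0.9, -2.2]
grip_width: 0.505
t 13.35 tcp [ 0.6288 -0.0044  0.0841] grip 0.505 F [ 0.6 -0.9 -2.2] j6 1.69
tool shift/500mm [0.0021 0.0011 0.0601] turn/45deg [-0.0044 -0.0002 -0.0036] dist mm 30.1
tool axes x [0.126 0.992 0.   ] y [ 0.992 -0.126 -0.003] after turn shift [0.0021 0.0009 0.0601]
```

```bash
python3 -m pendant '[[[0.002,0.001,0.015],[-0.004,0,-0.004]],[[0,0,0.02],[0,0,0]],[[0,0,0.015],[0,0,0]],[[0,0,0],[0,0,0]]]'; python3 go.py m2 0.054
```

```text
t: 13.68
eef_pos: [0.63, -0.0029, 0.059]
orientation: [2.352, 2.081, 0.003]
ft_force: [-0.3, 0.2, -2.7]
grip_width: 0.503
t 13.68 tcp [ 0.63   -0.0029  0.059 ] grip 0.503 F [-0.3  0.2 -2.7] j6 1.69
tool shift/500mm [-0.0012 -0.0011  0.01  ] turn/45deg [ 0.0028 -0.0007  0.0015] dist mm 5.0
tool axes x [0.122 0.993 0.001] y [ 0.993 -0.122  0.002] after turn shift [-0.0012 -0.0011  0.01  ]
```

```bash
python3 -m pendant '[[[-0.001,-0.001,0.01],[0.003,0,0]],[[0,0,0],[0,0,0]]]'; python3 go.py m2 0.052;  python3 -m pendant '[[[-0.001,-0.001,0.006],[0,0,0]],[[0,0,0],[0,0,0]]]'; python3 go.py m2 0.052
```

```text
t: 13.85
eef_pos: [0.6301, -0.0032, 0.0546]
orientation: [2.352, 2.082, 0.002]
ft_force: [-0.7, -0.5, -1.7]
grip_width: 0.502
t 13.85 tcp [ 0.6301 -0.0032  0.0546] grip 0.502 F [-0.7 -0.5 -1.7] j6 1.69
tool shift/500mm [-0.0006 -0.0013  0.0052] turn/45deg [ 0.0017 -0.0012  0.0017] dist mm 2.7
tool axes x [0.122 0.993 0.001] y [ 0.993 -0.122  0.001] after turn shift [-0.0006 -0.0013  0.0052]
t: 14.02
eef_pos: [0.6312, -0.0033, 0.0552]
orientation: [2.351, 2.08, 0.009]
ft_force: [0.3, -0.2, -2.1]
grip_width: 0.499
t 14.02 tcp [ 0.6312 -0.0033  0.0552] grip 0.499 F [ 0.3 -0.2 -2.1] j6 1.69
tool shift/500mm [-0.0006 -0.0037  0.0064] turn/45deg [ 0.0073 -0.0029  0.0019] dist mm 3.7
tool axes x [0.122 0.993 0.002] y [ 0.993 -0.122  0.006] after turn shift [-0.0006 -0.0036  0.0065]
```

```bash
python3 -m pendant '[[[-0.001,-0.004,0.01],[0.008,-0.003,0.002]],[[0,0,0.002],[0,0,0]]]'; python3 go.py m2 0.052
```

```text
t: 14.18
eef_pos: [0.6329, -0.0036, 0.0548]
orientation: [2.35, 2.076, 0.01]
ft_force: [0.1, -0.6, -2.1]
grip_width: 0.505
t 14.18 tcp [ 0.6329 -0.0036  0.0548] grip 0.505 F [ 0.1 -0.6 -2.1] j6 1.69
tool shift/500mm [-0.0005 -0.0071  0.0054] turn/45deg [ 0.0107 -0.0015 -0.0003] dist mm 4.5
tool axes x [0.123 0.992 0.001] y [ 0.992 -0.123  0.008] after turn shift [-0.0005 -0.0071  0.0055]
```

```bash
python3 -m pendant '[[[0,-0.01,0.014],[0.014,-0.002,0]],[[0,0,0],[0,0,0]],[[0,0,0],[0,0,0]]]'; python3 go.py m2 0.052
```

```text
t: 14.43
eef_pos: [0.6367, -0.0038, 0.0575]
orientation: [2.345, 2.071, 0.018]
ft_force: [-0.6, 0.1, -1.8]
grip_width: 0.5
t 14.43 tcp [ 0.6367 -0.0038  0.0575] grip 0.5 F [-0.6  0.1 -1.8] j6 1.69
tool shift/500mm [-0.001  -0.0148  0.0108] turn/45deg [ 0.0222 -0.0005 -0.0011] dist mm 9.2
tool axes x [0.124 0.992 0.   ] y [ 0.992 -0.124  0.017] after turn shift [-0.001  -0.0146  0.011 ]
```

```bash
cat > js.py <<'E'
from h import *
s=get_state(); print("j",s["joints"].round(4),"dq",s["dq"].round(3),"eff",s["effort"].round(1),"tq",s["torque"].round(2),s["eef_pos"].round(4))
E
python3 js.py; python3 -m pendant '[[[0,-0.03,0.03],[0.04,0,0]]]' >/dev/null; python3 js.py;  python3 -m pendant '[[[0,0,0],[0,0,0]]]'>/dev/null; python3 js.py; python3 go.py m2 .052
```

```text
j [-0.0052  0.5484 -0.1553  0.8498 -0.0017  1.6899] dq [-0.001 -0.005 -0.     0.005 -0.001  0.   ] eff [ -0.  -54.5  22.9   0.   -0.   -0. ] tq [-0.   -0.02  0.04] [ 0.6367 -0.0038  0.0575]
j [-4.8000e-03  5.5480e-01 -1.6240e-01  8.3980e-01 -2.0000e-04  1.6908e+00] dq [ 0.005  0.046 -0.121 -0.258 -0.012  0.015] eff [  3.3  -6.6 -11.2   5.2   1.4  -0. ] tq [-0.75 -2.23 -0.02] [ 0.6355 -0.0031  0.0511]
j [-4.9000e-03  5.5300e-01 -1.5930e-01  8.3850e-01 -4.0000e-04  1.6909e+00] dq [-0.003 -0.042  0.088 -0.053 -0.019 -0.001] eff [ -0.2 -57.5  25.8  -1.1  -0.1   0. ] tq [-0.    0.15 -0.02] [ 0.6383 -0.0033  0.0533]
t 14.6 tcp [ 0.6383 -0.0033  0.0533] grip 0.499 F [-1.7 -0.1 -2.1] j6 1.69
tool shift/500mm [-0.0025 -0.0177  0.0023] turn/45deg [ 0.0254 -0.0025 -0.0021] dist mm 9.0
tool axes x [0.125 0.992 0.002] y [ 0.992 -0.125  0.02 ] after turn shift [-0.0024 -0.0177  0.0027]
```

The wrist torque and joint effort jump below about 0.055 m, so the red roll is already touching the strip and pressing has tilted the tool about 1°. I'll lift a little, straighten, and lower only to contact.

```bash
python3 -m pendant '[[[0,0,-0.02],[0,0,0]],[[-0.002,-0.018,0],[0.025,-0.002,-0.002]],[[0,0,0],[0,0,0]]]'>/dev/null; python3 go.py m2 .056;python3 js.py
```

```text
t 14.85 tcp [ 0.6272 -0.0031  0.062 ] grip 0.499 F [-1.  -0.4 -3.1] j6 1.69
tool shift/500mm [-0.0001  0.0044  0.0121] turn/45deg [-0.0055 -0.0002 -0.0001] dist mm 6.4
tool axes x [0.123 0.992 0.   ] y [ 0.992 -0.123 -0.004] after turn shift [-0.0001  0.0044  0.0121]
j [-5.200e-03  5.443e-01 -1.493e-01  8.815e-01  6.000e-04  1.689e+00] dq [ 0.002  0.003  0.009 -0.024  0.002  0.001] eff [ -0.  -56.   24.9  -0.3   0.   -0. ] tq [ 0.03  0.03 -0.03] [ 0.6272 -0.0031  0.062 ]
```

```bash
python3 -m pendant '[[[0,0.005,0.012],[-0.006,0,0]],[[0,0,0],[0,0,0]]]'>/dev/null; python3 go.py m2 .054;python3 js.py
```

```text
t 15.02 tcp [ 0.6265 -0.0033  0.0526] grip 0.505 F [-0.3  0.2 -1.9] j6 1.69
tool shift/500mm [ 0.0004  0.0058 -0.0029] turn/45deg [-0.0083  0.0007  0.    ] dist mm 3.2
tool axes x [ 0.123  0.992 -0.001] y [ 0.992 -0.123 -0.007] after turn shift [ 0.0004  0.0058 -0.0028]
j [-5.3000e-03  5.5340e-01 -1.6050e-01  8.6350e-01  2.0000e-04  1.6888e+00] dq [ 0.001  0.003 -0.005  0.025  0.003  0.   ] eff [ -0.  -55.9  24.   -0.3  -0.   -0. ] tq [-0.04  0.02 -0.04] [ 0.6265 -0.0033  0.0526]
```

```bash
python3 -m pendant '[[[0,0.006,-0.003],[-0.009,0.001,0]],[[0,0,0],[0,0,0]]]'>/dev/null; python3 go.py m2 .053;python3 js.py
```

```text
t 15.18 tcp [ 0.6269 -0.0036  0.0508] grip 0.5 F [-0.6  0.7 -1.4] j6 1.69
tool shift/500mm [ 0.001   0.0049 -0.0044] turn/45deg [-0.007   0.0006  0.0002] dist mm 3.3
tool axes x [ 0.123  0.992 -0.   ] y [ 0.992 -0.123 -0.006] after turn shift [ 0.001   0.0049 -0.0044]
j [-5.8000e-03  5.5510e-01 -1.6280e-01  8.5850e-01  2.0000e-04  1.6882e+00] dq [ 0.001  0.018 -0.023  0.006  0.002 -0.001] eff [  0.  -53.9  22.3   0.1  -0.   -0. ] tq [ 0.01 -0.01 -0.03] [ 0.6269 -0.0036  0.0508]
```

```bash
python3 -m pendant '[[[0.001,0.009,-0.01],[-0.012,0.001,0]],[[0,0,0],[0,0,0]]]'>/dev/null; python3 go.py m2 .053;python3 js.py
```

```text
t 15.35 tcp [ 0.631  -0.0036  0.0547] grip 0.505 F [ 1.4 -0.3 -0.7] j6 1.69
tool shift/500mm [ 0.0001 -0.0032  0.0034] turn/45deg [ 0.0029 -0.0002  0.0001] dist mm 2.4
tool axes x [0.123 0.992 0.   ] y [ 0.992 -0.123  0.002] after turn shift [ 0.0001 -0.0032  0.0034]
j [-5.7000e-03  5.5230e-01 -1.5610e-01  8.6010e-01 -1.0000e-04  1.6884e+00] dq [ 0.     0.018 -0.026  0.005 -0.001 -0.001] eff [ -0.  -52.7  21.5   0.4  -0.    0. ] tq [ 0.05 -0.03 -0.02] [ 0.631  -0.0036  0.0547]
```

```bash
python3 -m pendant '[[[0,-0.003,0.005],[0.003,0,0]]]'>/dev/null; python3 go.py m2 .053; python3 -m pendant '[[[0,0,0],[0,0,0]],[[0,0,0],[0,0,0]],[[0,0,0],[0,0,0]],[[0,0,0],[0,0,0]],[[0,0,0],[0,0,0]],[[0,0,0],[0,0,0]]]' 1; python3 go.py m2 0.2
```

```text
t 15.43 tcp [ 0.6299 -0.0035  0.0526] grip 0.502 F [ 0.3 -0.1 -2.3] j6 1.69
tool shift/500mm [-0.     -0.0011 -0.0009] turn/45deg [ 0.0009 -0.0003  0.0001] dist mm 0.7
tool axes x [0.123 0.992 0.   ] y [ 0.992 -0.123  0.001] after turn shift [-0.     -0.0011 -0.0009]
t: 15.93
eef_pos: [0.6306, -0.0034, 0.0537]
orientation: [2.353, 2.079, 0.004]
ft_force: [0.3, -0.4, -0.9]
grip_width: 0.996
t 15.93 tcp [ 0.6306 -0.0034  0.0537] grip 0.996 F [ 0.3 -0.4 -0.9] j6 1.69
tool shift/500mm [-2.000e-04 -1.600e-03 -2.927e-01] turn/45deg [ 0.0035 -0.0008  0.0002] dist mm 146.3
tool axes x [0.123 0.992 0.001] y [ 0.992 -0.123  0.003] after turn shift [-0.0004 -0.0024 -0.2927]
```

```bash
python3 -m pendant '[[[0,0,-0.03],[0,0,0]],[[0,0,-0.05],[0,0,0]],[[0,0,-0.06],[0,0,0]],[[0,0,-0.06],[0,0,0]],[[0,0,-0.06],[0,0,0]],[[0,0,-0.02],[0,0,0]],[[0.046,-0.044,0],[0,0,0]],[[0.046,-0.044,0],[0,0,0]],[[0.046,-0.044,0],[0,0,0]],[[0.046,-0.044,0],[0,0,0]],[[0.046,-0.044,0],[0,0,0]],[[0.046,-0.044,0],[0,0,0]],[[0.046,-0.044,0],[0,0,0]],[[0.046,-0.044,0],[0,0,0]],[[0.046,-0.044,0],[0,0,0]],[[0.046,-0.044,0],[0,0,0]],[[0,0,0],[0,0,0]],[[0,0,0],[0,0,0]]]'>/dev/null; python3 go.py pink .065; cat > chk.py <<'E'
import sys; from h import *
from go import P
c=cam("top"); w=cloud(c); cv2.imwrite(f"pics/{sys.argv[1]}.png",c["img"][:,:,::-1])
for n,mk in dict(blue="m1",red="m2",pink="m3",white="m4").items():
    h=H[n]+.01; m=(abs(w[...,2]-h)<.006)&(np.hypot(w[...,0]-P[mk][0],w[...,1]-P[mk][1])<.045)
    for e in circ(m):
        p=ray(c,*e[0],h); print(n,np.round(e[1],1),"offset mm",((p[:2]-P[mk])*1e3).round(1),"z",np.nanmedian(w[m][:,2]).round(4))
E
python3 chk.py top1
```

```text
t 17.43 tcp [0.4349 0.262  0.2019] grip 1.003 F [ 0.2 -0.6 -0.2] j6 2.24
tool shift/500mm [-0.015   0.0057  0.2738] turn/45deg [ 0.0139 -0.0065 -0.0054] dist mm 137.1
tool axes x [0.127 0.992 0.005] y [ 0.992 -0.127  0.011] after turn shift [-0.0136  0.0086  0.2737]
blue [21.5 21.7] offset mm [ 0.2 -1.9] z 0.0704
red [22.1 22.3] offset mm [ 1.1 -1.6] z 0.0954
```

View pics/top1.png

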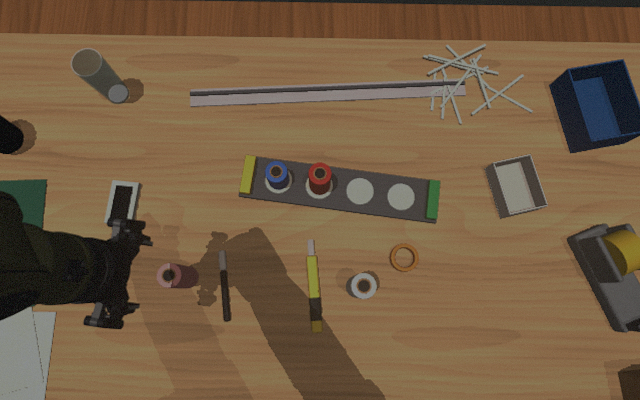

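The top view shows blue (276,178) and red (319,178) upright on the first two marks, within 2 mm of centre. Next is pink.

```bash
python3 -m pendant '[[[-0.014,0.008,0.02],[0.014,-0.006,-0.005]],[[0,0,0.04],[0,0,0]],[[0,0,0.04],[0,0,0]],[[0,0,0.04],[0,0,0]],[[0,0,0.04],[0,0,0]],[[0,0,0.03],[0,0,0]],[[0,0,0],[0,0,0]]]'>/dev/null; python3 go.py pink .065
```

```text
t 18.07 tcp [0.4465 0.2451 0.0909] grip 1.003 F [ 0.2 -0.5 -0.1] j6 2.21
tool shift/500mm [ 0.0168 -0.019   0.0518] turn/45deg [ 0.0035  0.0009 -0.0159] dist mm 28.8
tool axes x [ 0.135  0.991 -0.001] y [ 0.991 -0.135  0.003] after turn shift [ 0.017  -0.0187  0.0519]
```

```bash
python3 -m pendant '[[[0.009,-0.01,0],[0.003,0,-0.008]],[[0.008,-0.009,0],[0,0,-0.008]],[[0,0,0.02],[0,0,0]],[[0,0,0.02],[0,0,0]],[[0,0,0],[0,0,0]]]'>/dev/null; python3 go.py pink .065
```

```text
t 18.48 tcp [0.4409 0.2529 0.0703] grip 0.997 F [-0.2  0.9  0.8] j6 2.22
tool shift/500mm [ 0.0029 -0.0056  0.0107] turn/45deg [ 0.0019  0.0004 -0.0057] dist mm 6.2
tool axes x [ 0.127  0.992 -0.   ] y [ 0.992 -0.127  0.002] after turn shift [ 0.003  -0.0056  0.0107]
```

```bash
python3 -m pendant '[[[0.004,-0.006,0.006],[0.002,0,-0.006]],[[0,0,0],[0,0,0]]]'>/dev/null; python3 go.py pink .065;  python3 -m pendant '[[[0,0,0],[0,0,0]],[[0,0,0],[0,0,0]],[[0,0,0],[0,0,0]],[[0,0,0],[0,0,0]],[[0,0,0],[0,0,0]],[[0,0,0],[0,0,0]],[[0,0,0],[0,0,0]]]' -1; python3 go.py pink 0.065
```

```text
t 18.65 tcp [0.4381 0.2556 0.0671] grip 0.998 F [-0.3 -0.3 -0. ] j6 2.22
tool shift/500mm [-0.0018  0.0006  0.0041] turn/45deg [0.0002 0.     0.0012] dist mm 2.3
tool axes x [ 0.122  0.993 -0.   ] y [ 0.993 -0.122  0.   ] after turn shift [-0.0018  0.0006  0.0041]
t: 19.23
eef_pos: [0.438, 0.2564, 0.068]
orientation: [2.352, 2.083, 0.002]
ft_force: [-1.2, 0.4, -1.0]
grip_width: 0.501
t 19.23 tcp [0.438  0.2564 0.068 ] grip 0.501 F [-1.2  0.4 -1. ] j6 2.22
tool shift/500mm [-0.0034  0.001   0.006 ] turn/45deg [ 0.0012 -0.0013  0.003 ] dist mm 3.5
tool axes x [0.121 0.993 0.001] y [ 0.993 -0.121  0.001] after turn shift [-0.0034  0.001   0.006 ]
```

```bash
python3 -m pendant '[[[0,0,-0.02],[0,0,0]],[[0,0,-0.04],[0,0,0]],[[0,0,-0.05],[0,0,0]],[[0,0,-0.05],[0,0,0]],[[0,0,-0.05],[0,0,0]],[[0,0,-0.04],[0,0,0]],[[0,0,-0.02],[0,0,0]],[[0,0,0],[0,0,0]]]'>/dev/null; python3 go.py m3 .2; python3 -m pendant '[[[-0.03,0.02,0],[0,0,0]],[[-0.052,0.037,0],[0,0,0]],[[-0.052,0.037,0],[0,0,0]],[[-0.052,0.037,0],[0,0,0]],[[-0.052,0.037,0],[0,0,0]],[[-0.052,0.037,0],[0,0,0]],[[-0.052,0.037,0],[0,0,0]],[[-0.052,0.037,0],[0,0,0]],[[-0.052,0.037,0],[0,0,0]],[[-0.052,0.037,0],[0,0,0]],[[-0.052,0.037,0],[0,0,0]],[[-0.052,0.037,0],[0,0,0]],[[-0.03,0.017,0],[0,0,0]],[[0,0,0],[0,0,0]]]' > /dev/null; python3 go.py m3 .1
```

```text
t 19.9 tcp [0.4343 0.2535 0.2043] grip 0.505 F [-0.1  0.4 -2.8] j6 2.22
tool shift/500mm [-0.6325  0.4495  0.0093] turn/45deg [-0.0106  0.0091  0.002 ] dist mm 388.0
tool axes x [ 0.121  0.993 -0.007] y [ 0.993 -0.122 -0.008] after turn shift [-0.6316  0.4502  0.0086]
t 21.07 tcp [ 0.6184 -0.1027  0.1841] grip 0.503 F [ 0.3  0.5 -1.9] j6 1.53
tool shift/500mm [0.0314 0.0025 0.1679] turn/45deg [-0.0374  0.0122  0.0094] dist mm 85.4
tool axes x [ 0.116  0.993 -0.009] y [ 0.993 -0.116 -0.029] after turn shift [ 0.0298 -0.0026  0.1682]
```

```bash
python3 -m pendant '[[[0.018,-0.001,0],[-0.02,0.006,0.005]],[[0.018,-0.001,0],[-0.02,0.006,0.005]],[[0,0,0.03],[0,0,0]],[[0,0,0.04],[0,0,0]],[[0,0,0.04],[0,0,0]],[[0,0,0.03],[0,0,0]],[[0,0,0],[0,0,0]]]'>/dev/null; sed -i 's/m3=(.6189,-.0877),m4=(.6084,-.1723)/m3=(.6189,-.0877),m4=(.6084,-.1723),t3=(.6187,-.0850)/' go.py; python3 go.py t3 .078
```

```text
t 21.65 tcp [ 0.614  -0.0827  0.1022] grip 0.503 F [-0.4  0.5 -3.6] j6 1.56
tool shift/500mm [-0.0036  0.0103  0.0483] turn/45deg [-0.0123 -0.0034 -0.0049] dist mm 24.8
tool axes x [0.127 0.992 0.003] y [ 0.992 -0.127 -0.01 ] after turn shift [-0.0035  0.0098  0.0484]
```

```bash
python3 -m pendant '[[[-0.004,0.011,0.012],[-0.013,-0.004,-0.005]],[[0,0,0.015],[0,0,0]],[[0,0,0],[0,0,0]]]'>/dev/null;  python3 go.py t3 .078
```

```text
t 21.9 tcp [ 0.6177 -0.084   0.0862] grip 0.5 F [-0.8 -0.2 -3.4] j6 1.56
tool shift/500mm [-0.0016  0.0023  0.0164] turn/45deg [-0.0034  0.0004  0.0024] dist mm 8.3
tool axes x [ 0.121  0.993 -0.   ] y [ 0.993 -0.121 -0.003] after turn shift [-0.0016  0.0023  0.0164]
```

```bash
python3 -m pendant '[[[-0.002,0.003,0.014],[-0.004,0,0.002]],[[0,0,0],[0,0,0]]]'>/dev/null;  python3 go.py t3 .078; python3 js.py
```

```text
t 22.07 tcp [ 0.6199 -0.0852  0.0793] grip 0.5 F [-0.9  0.1 -3.2] j6 1.56
tool shift/500mm [ 0.0001 -0.0024  0.0027] turn/45deg [0.0029 0.0004 0.0005] dist mm 1.8
tool axes x [ 0.123  0.992 -0.   ] y [ 0.992 -0.123  0.002] after turn shift [ 0.0001 -0.0024  0.0027]
j [-1.3650e-01  5.2240e-01 -1.3890e-01  9.0730e-01 -3.0000e-04  1.5573e+00] dq [ 0.004 -0.024  0.035  0.028  0.005  0.   ] eff [  0.1 -55.3  25.1  -0.5   0.   -0. ] tq [0.07 0.03 0.  ] [ 0.6199 -0.0852  0.0793]
```

Nearly down and aligned: one last millimetre, then release.

```bash
python3 -m pendant '[[[0,-0.003,0.003],[0.003,0,0]]]'>/dev/null;  python3 go.py t3 .078; python3 -m pendant '[[[0,0,0],[0,0,0]],[[0,0,0],[0,0,0]],[[0,0,0],[0,0,0]],[[0,0,0],[0,0,0]],[[0,0,0],[0,0,0]],[[0,0,0],[0,0,0]]]' 1 >/dev/null; python3 go.py t3 .21; python3 -m pendant '[[[0,0,-0.03],[0,0,0]],[[0,0,-0.05],[0,0,0]],[[0,0,-0.06],[0,0,0]],[[0,0,-0.06],[0,0,0]],[[0,0,-0.05],[0,0,0]],[[0,0,-0.02],[0,0,0]],[[0,0,0],[0,0,0]]]' >/dev/null; python3 go.py white .21
```

```text
t 22.15 tcp [ 0.6194 -0.0852  0.0785] grip 0.499 F [ 0.5  0.4 -2.5] j6 1.56
tool shift/500mm [ 0.0002 -0.0014  0.001 ] turn/45deg [0.0025 0.0004 0.0005] dist mm 0.9
tool axes x [ 0.123  0.992 -0.   ] y [ 0.992 -0.123  0.002] after turn shift [ 0.0002 -0.0014  0.001 ]
t 22.65 tcp [ 0.6226 -0.0859  0.0827] grip 0.998 F [-0.7  0.1  0.3] j6 1.56
tool shift/500mm [ 0.0008 -0.0054 -0.2546] turn/45deg [ 0.0128  0.0005 -0.0002] dist mm 127.3
tool axes x [ 0.123  0.992 -0.   ] y [ 0.992 -0.123  0.01 ] after turn shift [ 0.0009 -0.008  -0.2546]
t 23.23 tcp [ 0.6196 -0.0855  0.2226] grip 1.001 F [ 0.8 -0.3  0.3] j6 1.56
tool shift/500mm [-0.0397 -0.3876  0.0229] turn/45deg [ 0.0079  0.0005 -0.0002] dist mm 195.1
tool axes x [ 0.123  0.992 -0.   ] y [ 0.992 -0.123  0.006] after turn shift [-0.0397 -0.3873  0.0253]
```

```bash
python3 -m pendant '[[[-0.004,-0.02,0],[0.008,0,0]],[[-0.005,-0.05,0],[0,0,0]],[[-0.005,-0.05,0],[0,0,0]],[[-0.005,-0.05,0],[0,0,0]],[[-0.005,-0.05,0],[0,0,0]],[[-0.005,-0.05,0],[0,0,0]],[[-0.005,-0.05,0],[0,0,0]],[[-0.005,-0.05,0],[0,0,0]],[[0,0,0],[0,0,0]],[[0,0,0],[0,0,0]]]' >/dev/null; python3 go.py white .085; python3 wr.py white; python3 chk.py top2
```

```text
t 24.07 tcp [ 0.4119 -0.0802  0.2097] grip 1.0 F [1.1 0.1 0.1] j6 1.5
tool shift/500mm [0.0011 0.0317 0.2487] turn/45deg [-0.0286 -0.0002 -0.0002] dist mm 125.4
tool axes x [0.123 0.992 0.   ] y [ 0.992 -0.123 -0.022] after turn shift [0.0011 0.0261 0.2494]
tcp [ 0.4113 -0.0801  0.2095]
white [338.6 206.8] [56.2 57.6] [ 0.4233 -0.0802  0.135 ]
z 0.13595210440242633 [ 0.40152558 -0.10370858  0.12901158] [ 0.44487053 -0.05954636  0.13861642]
blue [21.4 21.9] offset mm [ 0.2 -1.9] z 0.0703
red [22.  22.4] offset mm [ 1.1 -1.7] z 0.0954
pink [23.1 23.3] offset mm [-0.5  2.4] z 0.1203
```

```bash
python3 -m pendant '[[[0,0.013,0],[-0.014,0,0]],[[0,0.013,0.02],[-0.014,0,0]],[[0,0,0.03],[0,0,0]],[[0,0,0.03],[0,0,0]],[[0,0,0.03],[0,0,0]],[[0,0,0.03],[0,0,0]],[[0,0,0.03],[0,0,0]],[[0,0,0],[0,0,0]]]' >/dev/null; python3 go.py white .085
```

```text
t 24.83 tcp [ 0.441  -0.0836  0.1209] grip 0.999 F [-1.   0.1  0.2] j6 1.5
tool shift/500mm [ 0.0006 -0.0336  0.0713] turn/45deg [0.0186 0.0003 0.0026] dist mm 39.4
tool axes x [ 0.121  0.993 -0.   ] y [ 0.993 -0.121  0.015] after turn shift [ 0.0006 -0.0325  0.0718]
```

```bash
python3 -m pendant '[[[0,-0.017,0],[0.01,0,0]],[[0,-0.015,0],[0.009,0,0]],[[0,0,0],[0,0,0]]]' >/dev/null; python3 go.py white .085
```

```text
t 25.08 tcp [ 0.4263 -0.0816  0.1207] grip 1.003 F [ 0.3 -0.4  0. ] j6 1.5
tool shift/500mm [ 0.0003 -0.0028  0.0714] turn/45deg [-0.0022  0.0002  0.0035] dist mm 35.7
tool axes x [ 0.12   0.993 -0.   ] y [ 0.993 -0.12  -0.002] after turn shift [ 0.0003 -0.0029  0.0714]
```

```bash
python3 -m pendant '[[[0,-0.003,0.02],[-0.002,0,0.003]],[[0,0,0.02],[0,0,0]],[[0,0,0.02],[0,0,0]],[[0,0,0],[0,0,0]]]' >/dev/null; python3 go.py white .085
```

```text
t 25.42 tcp [ 0.4283 -0.0821  0.0942] grip 0.998 F [0.3 0.2 0.5] j6 1.5
tool shift/500mm [ 0.0009 -0.0071  0.0183] turn/45deg [0.0115 0.001  0.0003] dist mm 9.8
tool axes x [ 0.123  0.992 -0.001] y [ 0.992 -0.123  0.009] after turn shift [ 0.0008 -0.0069  0.0183]
```

```bash
python3 -m pendant '[[[0.001,-0.008,0.01],[0.012,0.001,0]],[[0,0,0],[0,0,0]]]' >/dev/null; python3 go.py white .085;python3 -m pendant '[[[0,0,0],[0,0,0]],[[0,0,0],[0,0,0]],[[0,0,0],[0,0,0]],[[0,0,0],[0,0,0]],[[0,0,0],[0,0,0]],[[0,0,0],[0,0,0]],[[0,0,0],[0,0,0]]]' -1 >/dev/null; python3 go.py white .085
```

```text
t 25.58 tcp [ 0.4251 -0.0813  0.0904] grip 1.005 F [ 0.3 -0.1 -0.2] j6 1.51
tool shift/500mm [-0.0001 -0.0004  0.0108] turn/45deg [0.0017 0.0001 0.0003] dist mm 5.4
tool axes x [ 0.123  0.992 -0.   ] y [ 0.992 -0.123  0.001] after turn shift [-0.0001 -0.0004  0.0108]
t 26.17 tcp [ 0.426  -0.0815  0.0924] grip 0.507 F [ 0.2 -0.2 -1.9] j6 1.51
tool shift/500mm [ 0.     -0.0023  0.0148] turn/45deg [0.0048 0.0003 0.0003] dist mm 7.5
tool axes x [ 0.123  0.992 -0.   ] y [ 0.992 -0.123  0.004] after turn shift [ 0.     -0.0022  0.0148]
```

```bash
python3 -m pendant '[[[0,0,-0.02],[0.003,0,0]],[[0,0,-0.04],[0,0,0]],[[0,0,-0.05],[0,0,0]],[[0,0,-0.05],[0,0,0]],[[0,0,-0.05],[0,0,0]],[[0,0,-0.05],[0,0,0]],[[-0.02,0,-0.02],[0,0,0]],[[-0.04,0,0],[0,0,0]],[[-0.04,0,0],[0,0,0]],[[-0.035,0.02,0],[0,0,0]],[[0,0.045,0],[0,0,0]],[[0,0.045,0],[0,0,0]],[[0,0.045,0],[0,0,0]],[[0,0.045,0],[0,0,0]],[[0,0.045,0],[0,0,0]],[[0,0.045,0],[0,0,0]],[[0,0.045,0],[0,0,0]],[[0,0.04,0],[0,0,0]],[[0,0,0],[0,0,0]]]' >/dev/null; python3 go.py m4 .15
```

```text
t 27.75 tcp [ 0.6059 -0.1748  0.2303] grip 0.501 F [ 0.9 -0.6 -1.9] j6 1.41
tool shift/500mm [0.0055 0.006  0.1606] turn/45deg [-0.0141 -0.0009 -0.0009] dist mm 80.4
tool axes x [0.124 0.992 0.001] y [ 0.992 -0.124 -0.011] after turn shift [0.0056 0.0042 0.1607]
```

```bash
python3 -m pendant '[[[0.006,0.004,0.01],[-0.014,0,0]],[[0,0,0.03],[0,0,0]],[[0,0,0.03],[0,0,0]],[[0,0,0.03],[0,0,0]],[[0,0,0.03],[0,0,0]],[[0,0,0.03],[0,0,0]],[[0,0,0],[0,0,0]]]' >/dev/null; python3 go.py m4 .102
```

```text
t 28.33 tcp [ 0.6066 -0.1714  0.1433] grip 0.501 F [-0.4  0.6 -2.3] j6 1.42
tool shift/500mm [-0.0015  0.0042  0.0826] turn/45deg [-0.0075 -0.0018 -0.0002] dist mm 41.3
tool axes x [0.123 0.992 0.001] y [ 0.992 -0.123 -0.006] after turn shift [-0.0014  0.0038  0.0826]
```

```bash
python3 -m pendant '[[[-0.001,0.004,0.015],[-0.008,-0.002,0]],[[0,0,0.02],[0,0,0]],[[0,0,0.02],[0,0,0]],[[0,0,0.01],[0,0,0]],[[0,0,0],[0,0,0]]]' >/dev/null; python3 go.py m4 .102
```

```text
t 28.75 tcp [ 0.6067 -0.1718  0.1091] grip 0.503 F [ 0.   0.6 -1.2] j6 1.42
tool shift/500mm [-0.0005  0.0036  0.0141] turn/45deg [-0.0028 -0.0002 -0.0005] dist mm 7.3
tool axes x [0.123 0.992 0.   ] y [ 0.992 -0.123 -0.002] after turn shift [-0.0005  0.0036  0.0141]
```

```bash
python3 -m pendant '[[[0,0.004,0.012],[-0.003,0,0]],[[0,0,0],[0,0,0]]]' >/dev/null; python3 go.py m4 .102; python3 js.py
```

```text
t 28.92 tcp [ 0.6092 -0.1722  0.1032] grip 0.504 F [-0.5  0.4 -2.3] j6 1.42
tool shift/500mm [-0.0004 -0.0016  0.0023] turn/45deg [ 0.0017 -0.     -0.0005] dist mm 1.4
tool axes x [0.123 0.992 0.   ] y [ 0.992 -0.123  0.001] after turn shift [-0.0004 -0.0016  0.0023]
j [-2.7560e-01  5.1540e-01 -8.2900e-02  9.7120e-01  2.0000e-04  1.4189e+00] dq [-0.002 -0.017  0.023  0.026 -0.002 -0.001] eff [ -0.  -54.4  24.6  -0.2  -0.    0. ] tq [-0.02 -0.02  0.06] [ 0.6092 -0.1722  0.1032]
```

Aligned about 1 mm above the strip. I'll release, rise, and move the arm back towards the base out of view.

```bash
python3 -m pendant '[[[0,-0.002,0.003],[0.002,0,0]]]' >/dev/null; python3 go.py m4 .102;python3 -m pendant '[[[0,0,0],[0,0,0]],[[0,0,0],[0,0,0]],[[0,0,0],[0,0,0]],[[0,0,0],[0,0,0]],[[0,0,0],[0,0,0]],[[0,0,0],[0,0,0]]]' 1 >/dev/null;  python3 go.py m4 .24; python3 -m pendant '[[[0,0,-0.02],[0,0,0]],[[0,0,-0.04],[0,0,0]],[[0,0,-0.06],[0,0,0]],[[0,0,-0.06],[0,0,0]],[[0,0,-0.06],[0,0,0]],[[0,0,-0.04],[0,0,0]],[[0,-0.05,0],[0,0,0]],[[0,-0.05,0],[0,0,0]],[[0,-0.05,0],[0,0,0]],[[0,-0.05,0],[0,0,0]],[[0,-0.05,0],[0,0,0]],[[0,-0.05,0],[0,0,0]],[[0,0,0],[0,0,0]],[[0,0,0],[0,0,0]]]' >/dev/null; python3 go.py m4 .24; python3 chk.py top3; python3 -c "
from h import *
cv2.imwrite('pics/scene3.png',cam('scene')['img'][:,:,::-1])"
```

```text
t 29.0 tcp [ 0.609  -0.1723  0.1023] grip 0.501 F [-3.7  0.8 18.2] j6 1.42
tool shift/500mm [-0.0001 -0.0012  0.0006] turn/45deg [ 0.0018  0.0003 -0.0004] dist mm 0.7
tool axes x [ 0.123  0.992 -0.   ] y [ 0.992 -0.123  0.001] after turn shift [-0.0001 -0.0012  0.0006]
t 29.5 tcp [ 0.611  -0.1729  0.1052] grip 0.997 F [ 0.1 -0.1 -0.7] j6 1.42
tool shift/500mm [ 0.0003 -0.0035 -0.2697] turn/45deg [ 0.0085  0.0014 -0.0005] dist mm 134.8
tool axes x [ 0.123  0.992 -0.001] y [ 0.992 -0.123  0.007] after turn shift [ 0.0006 -0.0053 -0.2696]
t 30.67 tcp [ 0.456  -0.1533  0.2605] grip 0.999 F [-0.2 -0.5  1. ] j6 1.37
tool shift/500mm [-2.000e-04  3.064e-01  4.610e-02] turn/45deg [0.021  0.0039 0.0004] dist mm 154.9
tool axes x [ 0.123  0.992 -0.003] y [ 0.992 -0.123  0.016] after turn shift [-2.00e-04  3.07e-01  4.10e-02]
blue [21.4 21.8] offset mm [ 0.1 -1.7] z 0.0703
red [22.  22.4] offset mm [ 1.1 -1.7] z 0.0955
pink [23.1 23.3] offset mm [-0.5  2.4] z 0.1203
white [23.8 24.6] offset mm [-0.6  0.4] z 0.1453
```

View pics/scene3.png

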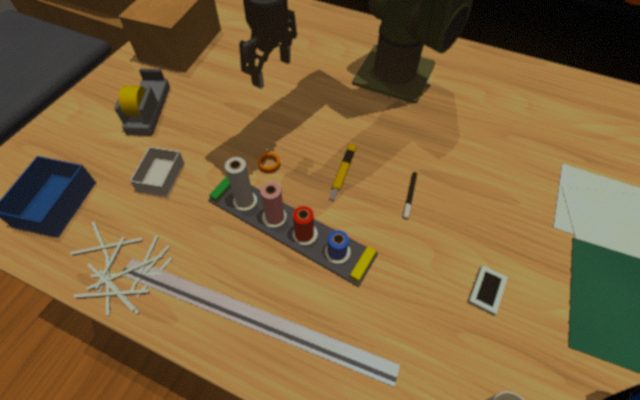

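The scene view shows blue (338,245), red (303,222), pink (272,203) and white (238,182) upright from the yellow end to the green end. Each has mark showing around its base, and the gripper is clear.

```bash
python3 -m pendant '[[[0,0,0],[0,0,0]],[[0,0,0],[0,0,0]]]'; python3 chk.py top4; python3 -c "
from cell import ticket; print(ticket.sign_off())"
```

```text
t: 30.93
eef_pos: [0.4589, -0.1539, 0.2608]
orientation: [2.341, 2.071, 0.015]
ft_force: [1.2, 0.1, -1.0]
grip_width: 0.998
blue [21.3 21.9] offset mm [ 0.2 -1.8] z 0.0706
red [22.1 22.4] offset mm [ 1.1 -1.7] z 0.0954
pink [23.  23.2] offset mm [-0.5  2.3] z 0.1205
white [23.8 24.7] offset mm [-0.6  0.4] z 0.1453
the job is handed in; nothing more can be done
None
```

The four rolls stand upright on the marks in height order, from the yellow end to the green end: blue, red, pink, white. They are released, the gripper is open and clear, and I handed the job in at about 31 s.

- **Final position:** the last top-camera check put blue 1.8 mm, red 2.0 mm, pink 2.4 mm and white 0.7 mm from their mark centres. All four tops were at the expected heights, and nothing had moved since the check before.
- **Red placing:** it touched the strip while slightly tilted, and pressing on pushed the tool off line. I lifted it, straightened it and lowered it again before letting go.
- **White placing:** the wrist showed a brief 18 N as it touched down.
- **Camera disagreement:** early on, the scene camera read the rolls up to 4 mm away from the top camera. The wrist camera agreed with the top camera to within 2 mm, so I used the top camera's values. I corrected pink too far along the strip, which left its 2.4 mm offset.

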